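Rig the filter drying stand

TASK

Set up the drying stand for the rinsed photometer filters: lower the drilled peg bar squarely over the stand's two upright rods, pegs toward the robot, until it rests on both collars. Then lift the two filter frames out of their rack and hang each by its eye on the peg of its own colour, letting go once it hangs. Keep the frames upright, do not drop anything, and leave the other things on the worktop alone.

Things in the scene. Friction and masses are not known exactly. Their poses are not given: they have to be found in the camera images.
- stand: fixed grey stand; origin on the worktop midway between its rods; front is -x (to the robot). Base x -95 to +35, y +-125, 17 high. Two upright rods at x 0, y -90 and +90: a 20 thick column with a flat collar 36 wide, top at 105; above it a rod 12 thick up to 171, then a taper to a 4 wide tip at 185.
- bar_grip (a point): point in the black grip block of the loose aluminium peg bar (~0.7 kg), 39 above the bar's underside. Bar: x 30 deep, y 210 long, 24 high, pegs to -x; vertical through-holes 17 wide at x 0, y -90 and +90. Block: 30 (x, flush with the bar) by 36 (y), top 15 above this point. Lies on the worktop, underside down; this point is 144 up when the bar sits on the collars.
- blue_peg (a point): point on the axis of the blue peg, half-way along it, on the bar's +y half; axes as the bar's. Peg 8 thick, along the bar's -x: root at the bar's face 35 behind this point, tip 35 in front, rising 7.6 deg to the tip, with its blue collar at the root and blue bead 12 wide at the tip. A hung frame has its eye centre about 8 below the peg axis.
- orange_peg (a point): point on the axis of the orange peg, half-way along it, on the bar's -y half; axes as the bar's. Peg 8 thick, along the bar's -x: root at the bar's face 35 behind this point, tip 35 in front, rising 7.6 deg to the tip, with its orange collar at the root and orange bead 12 wide at the tip. A hung frame has its eye centre about 8 below the peg axis.
- blue_frame_centre (a point): centre of a loose upright white frame (~50 g), 8 thick (x), 56 wide (y), 135 tall (z), with one blue pane low down and one blue stripe near the top. A round eye, 24 wide, axis along x, goes through it, its centre 12.5 above this point; above the eye is a solid tab 43 high to grip across the 8 thickness. Stands in either rack slot, bottom edge 67.5 below this point.
- orange_frame_centre (a point): centre of a loose upright white frame (~50 g), 8 thick (x), 56 wide (y), 135 tall (z), with one orange pane low down and one orange stripe near the top. A round eye, 24 wide, axis along x, goes through it, its centre 12.5 above this point; above the eye is a solid tab 43 high to grip across the 8 thickness. Stands in either rack slot, bottom edge 67.5 below this point.
- blue_eye (a point): centre of the blue frame's eye, 80 above its bottom edge; axes as the frame's
- orange_eye (a point): centre of the orange frame's eye, 80 above its bottom edge; axes as the frame's
- peg_bar: the peg bar; origin at the centre of its underside, 39 below bar_grip
- blue_frame: the blue frame; origin at the middle of its bottom edge
- orange_frame: the orange frame; origin at the middle of its bottom edge
- rack: (sizes in mm here and above) fixed white rack 60 x 170, 44 high, origin at the centre of its underside. Two slots side by side at y = -40 and +40, each 60 wide (y), 10 thick (x) and 36 deep, floor 8 above the worktop; the frames stand in them and come out straight up.
- timer: bystander: small white timer 62 x 62 x 18, origin under it
- beaker: bystander: clear plastic beaker 55 wide, 65 tall, origin under it
- reagent: bystander: small amber reagent bottle 47 wide, 97 tall, origin under it
Things that resemble listed ones, but are neither listed nor needed, are in the scene too. What is shaped like the orange_frame but green or purple is not meant. Leave any turquoise look-alike of the blue_frame alone.

How it is judged:
By the outcome, as a careful person would: the job done as asked, in the order asked, and still so for the second after the job is handed in, with the robot touching nothing.
It also fails if it takes over 72 s, if anything falls off the work surface, if the arm or the gripper's body presses on something with over 40 N, if the wrist force passes 120 N, or if a joint passes its speed limit or range.

ROBOT

A 6-joint arm with a two-finger parallel gripper is mounted at the origin on a cart in front of the work surface, level with it; the furniture and walls round the work are solid. World frame = base frame: x ahead of the robot, y to its left, z up, the work surface at z = 0. Lengths are in mm, angles in rad, forces in N, time in s.
With the tool pointing down it reaches from about 300 to 875 mm from the base axis. Payload 6.4 kg.
Tool frame: the origin (TCP) lies midway between the tips of the shut fingers; the grasp point (between the pads) lies 19 mm behind it (bot.grip_point_offset is the distance from the TCP to the grasp point, in mm); z points along the fingers, y is the line along which they close (so a half turn about z gives the same grasp; the last joint's range is limited). The gripper opens to 85 mm and grips with 20 to 120 N. Pads are 22 mm wide; open, the fingers measure 114 mm over their backs; the gripper's body (76 mm by 85 mm) begins 54 mm behind the grasp point. The pads swing forward as they close: fully open they stand 13 mm farther back than shut.
Start: joints at [-1.314, 0.181, 1.607, -0, 1.354, -0.206], TCP at [256.729, -514.52, 231.288] pointing down, gripper open.
Joint ranges: [-2.99, 2.99], [-0.89, 2.07], [0.3, 2.58], [-1.14, 4.28], [0, 2.63], [-3.12, 3.12]. Speed limits (rad/s): [2.57, 2.57, 3.01, 3.14, 3.14, 3.14].

INTERFACE

Orientations are given as a unit quaternion [x, y, z, w].
In Python, from bench import monitor, vision, bot gives the robot as it stands. The module is installed in compiled form; this text tells all that it offers.
- The arm moves only by the shell command python3 -m creep 'ROWS' [OPENING] [FORCE]. ROWS is JSON, a list of rows, each a list of 6 numbers: the shift along the tool's x, y, z in mm, then the turn, a rotation vector about the tool's x, y, z in degrees. In form: [[tx, ty, tz, rx, ry, rz], ...]. A call has exactly 8 rows; each row shifts and turns the commanded pose from where the row before left it, along the tool's axes as they then stand; what a row does not reach is not made up. A row lasts 1/8 s, in which the tool goes at most 62.5 mm and 10.7 degrees, less where a joint would pass 70% of its speed; a pose out of reach is approached as far as the arm can. A call is refused whole if a number of a shift passes 62.5 or a number of a turn 10.7, either way. A call with a gripper value outside its range is refused whole. OPENING is the opening, from 0 (shut) to 1 (fully open), set as the call begins (- or left out, the last holds). The fingers move at their own pace and stop on an object; FORCE is the grip in N (left out, the last holds). Time passes only in rows, so rows that do not move let the fingers close, or fill a call up. It gives the time, the measured TCP pose, the force, the opening and the grip force at its end, in the units of the state.
- monitor.observe(): the state, without advancing time (a new reading comes with each control period).
- vision.snapshot(name): name is "scene" or "top" or "wrist"; returns a dict with "color" (400x640x3 uint8, red, green, blue), "vertical_fov" (degrees; the focal length in pixels is half the picture's height over the tangent of half this angle, whatever the lens; pixels are square), "cx", "cy" (the principal point, pixels), "world_to_cam" (4x4, takes a point from world to camera coordinates). Camera axes: x right, y up, looking along -z (the intrinsics and any distortion apply to the point x, -y, -z); pixel columns grow to the right and rows downward; lengths in mm; the calibration is good to about 2 mm. A picture is of the moment at which its call begins. There is no depth.
- bot.sign_off(): hands the job in; it is judged then, once.
The state is a dict: "t": time; "qpos": joint angles; "dq": joint speeds; "tau": joint torques, N m; "eef_pos": TCP position; "ee_rot": TCP orientation; "force": force on the tool from outside, world axes, zero at the start; "torque": the same for the moment, N m; "grip_width": opening from 0.0 (shut) to 1.0 (fully open); "finger_force": force on a finger pad.
Only numpy, scipy, OpenCV 4.12 (cv2) and the standard library are available. Lean on these libraries where they do the work, as an engineer would, in place of code of your own. Each camera call takes 0.05 s, during which the arm holds its last target. There are 200 camera calls.

## Working session

There is one attempt and no reset: what is moved stays moved. The work goes in short steps, Python scripts to look and compute and a shell command to move; the robot and the scene stay as the last step left them, time stands still between calls to the robot, and variables do not carry over. Pictures are saved under pics/ and viewed, at most 10 in all, crops included, and the job is handed in when it is done.

```bash
mkdir -p pics; cat > h.py <<'E'
import numpy as np, cv2
from bench import monitor, vision, bot
from scipy.spatial.transform import Rotation as R
def snap(n,save=None):
    s=vision.snapshot(n)
    if save: cv2.imwrite(f'pics/{save}.png',s['color'][:,:,::-1])
    return s
def fl(s): return 200/np.tan(np.radians(s['vertical_fov'])/2)
def ray(s,u,v):
    f=fl(s); M=np.array(s['world_to_cam']); d=np.array([(u-s['cx'])/f,-(v-s['cy'])/f,-1.])
    Rm=M[:3,:3]; return -Rm.T@M[:3,3], Rm.T@d
def onz(s,u,v,z):
    c,d=ray(s,u,v); return c+d*(z-c[2])/d[2]
def proj(s,p):
    f=fl(s);M=np.array(s['world_to_cam']);q=M[:3,:3]@np.array(p)+M[:3,3]
    return s['cx']+f*q[0]/-q[2], s['cy']-f*q[1]/-q[2]
def two(s1,p1,s2,p2):
    c1,d1=ray(s1,*p1);c2,d2=ray(s2,*p2)
    t=np.linalg.lstsq(np.c_[d1,-d2],c2-c1,rcond=None)[0]
    a=c1+d1*t[0];b=c2+d2*t[1];return (a+b)/2,np.linalg.norm(a-b)
E
python3 - <<'E'
from h import *
a=snap('scene');b=snap('top')
for n,s in(('scene',a),('top',b)):
    print(n,s.keys(),s['vertical_fov'],s['cx'],s['cy'],np.round(s['world_to_cam'],3).tolist())
cv2.imwrite('pics/a.png',a['color'][:,:,::-1]);cv2.imwrite('pics/b.png',b['color'][:,:,::-1])
s=monitor.observe();print(s)
E
```

```text
scene dict_keys(['color', 'vertical_fov', 'cx', 'cy', 'world_to_cam']) 44.31194118236506 318.0305264486369 205.26835065643087 [[0.999, 0.035, -0.001, -524.872], [-0.028, 0.828, 0.56, -175.378], [0.02, -0.559, 0.829, -1731.708], [0.0, 0.0, 0.0, 1.0]]
top dict_keys(['color', 'vertical_fov', 'cx', 'cy', 'world_to_cam']) 44.94929923234741 321.7560520191948 196.1019465108132 [[0.244, -0.97, 0.005, 52.426], [0.857, 0.218, 0.467, -512.954], [-0.454, -0.109, 0.884, -1642.782], [0.0, 0.0, 0.0, 1.0]]
{'t': 0.1, 'qpos': array([-1.31428367e+00,  1.81434601e-01,  1.60788773e+00,  2.49768550e-06,
        1.35373437e+00, -2.06289601e-01]), 'dq': array([-1.69440121e-05, -1.49511430e-03, -2.90353427e-03, -1.46632869e-04,
       -1.84827123e-03, -5.53397111e-04]), 'tau': array([ 4.32162033e-04, -4.45876050e+01, -3.52235949e+01, -2.90299768e-04,
        4.15331204e-03,  2.23259235e-06]), 'eef_pos': array([ 256.61472731, -514.04463306,  230.50208628]), 'ee_rot': array([ 9.73345815e-01,  2.29341205e-01, -1.71613736e-05, -7.31824699e-04]), 'force': array([-0.70005057,  0.35989219,  0.38402945]), 'torque': array([ 0.00076599,  0.04731885, -0.00423113]), 'finger_force': 0.0, 'grip_width': 0.9981282044791397}
```

View pics/a.png

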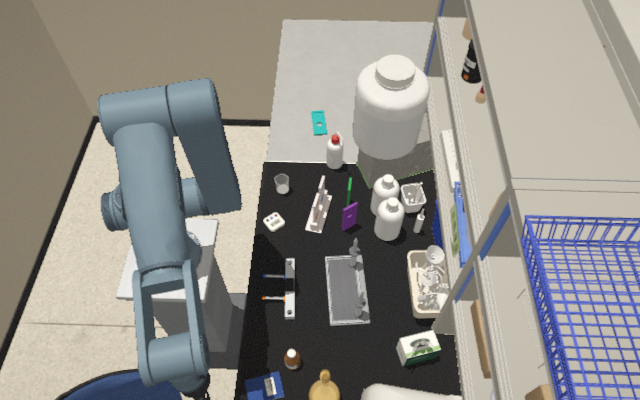

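View pics/b.png

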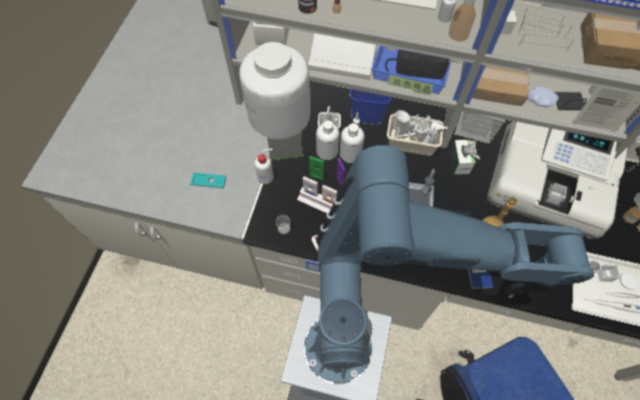

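Scene view: rack at (318,205), peg bar at (288,288), pegs to the left, and grey stand at (347,290) with rods near (355,250) and (362,300). The turquoise, green (349,190) and purple (350,215) frames are look-alikes. I'll enlarge to confirm.

```bash
python3 - <<'E'
from h import *
a=cv2.imread('pics/a.png')[170:330,250:380]; b=cv2.imread('pics/b.png')[150:260,270:400]
a=cv2.resize(a,None,fx=3.7,fy=3.7,interpolation=cv2.INTER_CUBIC)
cv2.imwrite('pics/c.png',a)
s=snap('scene')
for n,u,v,z in (('stand corner',327,257,17),('stand c2',364,254,17),('stand c3',369,323,17),('stand c4',330,325,17),('bar',290,260,24),('bar',290,317,24)): print(n,onz(s,u,v,z).round())
E
```

```text
stand corner [556.   2.  17.]
stand c2 [685.  18.  17.]
stand c3 [ 697. -232.   17.]
stand c4 [ 572. -243.   17.]
bar [429. -18.  24.]
bar [ 443. -223.   24.]
```

View pics/c.png

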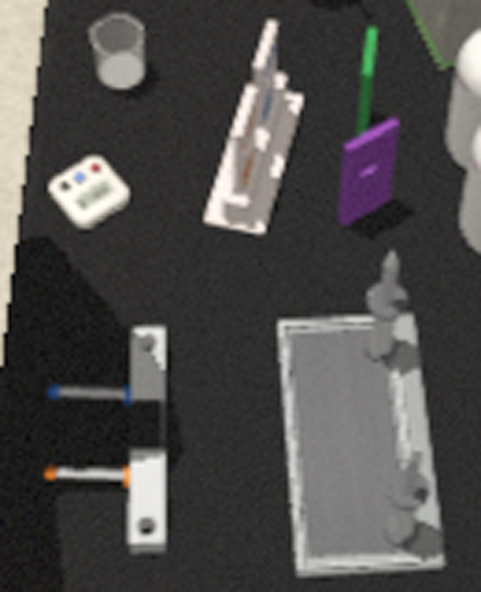

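Crop: both coloured-stripe frames are in the rack, blue farther (+y, crop (266,100)) and orange nearer (crop (247,170)). The green (367,80) and purple (370,170) frames stand outside the rack and aren't meant. Bar holes are at crop (148,343) and (146,526), rod tips at (391,252) and (415,458).

```bash
python3 - <<'E'
from h import *
s=snap('scene')
def P(u,v,z): return onz(s,250+(u+.5)/3.7-.5,170+(v+.5)/3.7-.5,z)
for n,u,v,z in (('rod+',391,252,185),('rod-',415,458,185),('hole+',148,343,24),('hole-',146,526,24),('gripfrontL',132,401,54),('blue bead',54,391,26),('or bead',51,474,26),('rack c -x-y',205,222,44),('rack c +x-y',263,235,44),('rack +x+y',303,95,44),('frame blue topcorner +y',272,20,143)): print(n,P(u,v,z).round(1))
w=snap('wrist','w0');print(w['vertical_fov'],w['cx'],w['cy'])
M=np.array(w['world_to_cam']);o=monitor.observe()
c=-M[:3,:3].T@M[:3,3];Rt=R.from_quat(o['ee_rot']).as_matrix()
print('cam in tool',Rt.T@(c-o['eef_pos']),(Rt.T@M[:3,:3].T).round(3),Rt.round(3).tolist())
E
```

```text
rod+ [644.1 -15.7 185. ]
rod- [ 661.8 -205.1  185. ]
hole+ [428.5 -26.8  24. ]
hole- [ 438.7 -205.5   24. ]
gripfrontL [ 420.6 -100.6   54. ]
blue bead [346.2 -79.7  26. ]
or bead [ 351.3 -160.6   26. ]
rack c -x-y [476.   94.1  44. ]
rack c +x-y [531.9  81.5  44. ]
rack +x+y [566.8 245.9  44. ]
frame blue topcorner +y [534.5 263.3 143. ]
71.38332243391892 319.48506317958794 198.35413949024974
cam in tool [  73.38960091   -0.56349143 -144.19677596] [[-0.     0.957  0.289]
 [ 1.     0.     0.001]
 [ 0.001  0.289 -0.957]] [[0.895, 0.446, -0.0], [0.446, -0.895, 0.001], [0.0, -0.001, -1.0]]
```

```bash
cat >> h.py <<'E'
def plan(pts, yaw, n=8):
    """pts: list of (x,y,z[,rows]) TCP waypoints; yaw deg: final direction of tool x; pointing down. prints per-row steps"""
    o=monitor.observe(); p=np.array(o['eef_pos']); R0=R.from_quat(o['ee_rot'])
    a=np.radians(yaw); Rt=R.from_matrix(np.array([[np.cos(a),np.sin(a),0],[np.sin(a),-np.cos(a),0],[0,0,-1]]))
    rv=(R0.inv()*Rt).as_rotvec(); N=sum(q[3] for q in pts); k=0
    for q in pts:
        d=(np.array(q[:3])-p)/q[3]
        for i in range(q[3]):
            r=R0*R.from_rotvec(rv*k/N); k+=1
            print([float(x) for x in np.r_[r.inv().apply(d).round(1),np.degrees(rv/N).round(2)]], end='\n' if k%8==0 else ',')
        p=np.array(q[:3])
    print('rem rot',np.degrees(rv).round(2))
def st():
    o=monitor.observe(); M=R.from_quat(o['ee_rot']).as_matrix()
    print('t',round(o['t'],2),'p',o['eef_pos'].round(1),'yaw',np.degrees(np.arctan2(M[1,0],M[0,0])).round(2),'z',M[:,2].round(4),'F',o['force'].round(1),'T',o['torque'].round(2),'g',round(o['grip_width'],3),round(o['finger_force'],1)); return o
E
python3 -c "
from h import *
plan([(400,-330,340,8),(550,-110,340,8)],93.3)"
```

```text
[26.3, -12.6, -13.6, -0.0, -0.0, -4.17],[27.2, -10.7, -13.6, -0.0, -0.0, -4.17],[27.9, -8.7, -13.6, -0.0, -0.0, -4.17],[28.4, -6.6, -13.6, -0.0, -0.0, -4.17],[28.8, -4.5, -13.6, -0.0, -0.0, -4.17],[29.1, -2.4, -13.6, -0.0, -0.0, -4.17],[29.2, -0.3, -13.6, -0.0, -0.0, -4.17],[29.1, 1.8, -13.6, -0.0, -0.0, -4.17]
[33.2, 2.4, 0.0, -0.0, -0.0, -4.17],[32.9, 4.8, 0.0, -0.0, -0.0, -4.17],[32.5, 7.2, 0.0, -0.0, -0.0, -4.17],[31.9, 9.6, 0.0, -0.0, -0.0, -4.17],[31.1, 11.9, 0.0, -0.0, -0.0, -4.17],[30.1, 14.1, 0.0, -0.0, -0.0, -4.17],[29.0, 16.3, 0.0, -0.0, -0.0, -4.17],[27.8, 18.3, 0.0, -0.0, -0.0, -4.17]
rem rot [-4.000e-02 -4.000e-02 -6.678e+01]
```

```bash
python3 -m creep '[[26,-12.6,-13.6,0,0,-4.17],[27,-10.7,-13.6,0,0,-4.17],[28,-8.7,-13.6,0,0,-4.17],[28.4,-6.6,-13.6,0,0,-4.17],[28.8,-4.5,-13.6,0,0,-4.17],[29,-2.4,-13.6,0,0,-4.17],[29,-0.3,-13.6,0,0,-4.17],[29,1.8,-13.6,0,0,-4.17]]' 1 && python3 -m creep '[[33,2.4,0,0,0,-4.17],[33,4.8,0,0,0,-4.17],[32.5,7.2,0,0,0,-4.17],[32,9.6,0,0,0,-4.17],[31,11.9,0,0,0,-4.17],[30,14,0,0,0,-4.17],[29,16.3,0,0,0,-4.17],[28,18.3,0,0,0,-4.17]]'
python3 - <<'E'
from h import *
st(); s=snap('wrist','w1'); o=st()
np.savez('w1.npz',**s)
E
```

```text
t: 1.25
eef_pos: [399.9, -329.8, 340.5]
ee_rot: [0.866, 0.5, 0.0, -0.0]
force: [0.5, -0.7, 0.3]
grip_width: 0.998
finger_force: 0.0
t: 2.25
eef_pos: [549.9, -109.8, 340.0]
ee_rot: [0.686, 0.728, -0.0, -0.0]
force: [-0.0, -0.4, -0.4]
grip_width: 1.003
finger_force: 0.0
t 2.25 p [ 549.9 -109.8  340. ] yaw 93.37 z [-2.e-04  0.e+00 -1.e+00] F [-0.  -0.4 -0.4] T [0.02 0.   0.02] g 1.003 0.0
t 2.3 p [ 551.4 -106.7  339.9] yaw 93.68 z [ 0.0012  0.0024 -1.    ] F [-0.3  2.3 -0.4] T [0.02 0.07 0.03] g 0.999 0.0
```

View pics/w1.png

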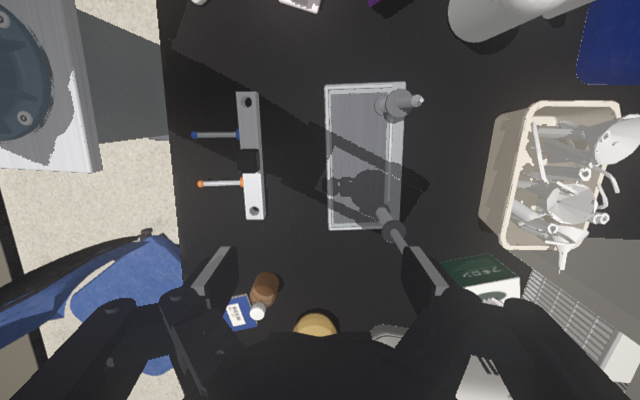

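Wrist view: bar at (250,155) with holes (247,101) and (254,210); rod+ collar (390,105), tip (421,100). The −y rod's tip is hidden by the finger at (410,255), so I'll shift to −y to see all of it.

```bash
python3 -m creep '[[-20,-6,0,0,0,0],[-20,-6,0,0,0,0],[-20,-6,0,0,0,0],[-20,-6,0,0,0,0],[0,0,0,0,0,0],[0,0,0,0,0,0],[0,0,0,0,0,0],[0,0,0,0,0,0]]' >/dev/null
python3 - <<'E'
from h import *
st(); s=snap('wrist','w2'); o=st()
np.savez('w2.npz',**s)
c=s['color'][:,:,::-1]; print([np.round(proj(s,p)) for p in ((644,-16,185),(662,-205,185),(434,-116,54))])
c1=cv2.resize(c[40:240,180:480],None,fx=2.66,fy=2.66,interpolation=cv2.INTER_CUBIC);cv2.imwrite('pics/w2c.png',c1)
E
```

```text
t 3.3 p [ 530.2 -191.5  340.2] yaw 93.29 z [ 1.e-04  0.e+00 -1.e+00] F [ 0.1 -0.   0.5] T [ 0.   -0.01 -0.04] g 1.003 0.0
t 3.35 p [ 530.2 -191.5  340.2] yaw 93.29 z [ 1.e-04  0.e+00 -1.e+00] F [ 0.4  0.4 -0. ] T [ 0.03  0.04 -0.  ] g 0.997 0.0
[array([453.,   8.]), array([436., 202.]), array([258., 110.])]
```

View pics/w2c.png

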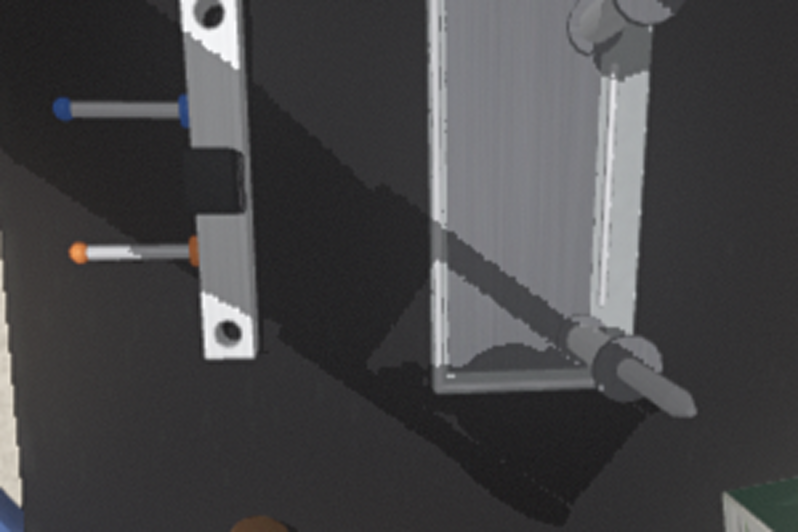

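Rod− tip at crop (692,411) and its collar centre at (627,366). Bar holes are at (209,12) and (229,332), and the black block top spans (187..243, 148..213). Rod+ is at the top edge.

```bash
python3 - <<'E'
from h import *
s=dict(np.load('w2.npz'));t=dict(np.load('w1.npz'))
f=lambda u,v:(180+(u+.5)/2.66-.5,40+(v+.5)/2.66-.5)
print('rod- tip',onz(s,*f(689,409),185).round(1),'collar-',onz(s,*f(627,366),105).round(1))
print('holes',onz(s,*f(209,12),24).round(1),onz(s,*f(229,332),24).round(1))
print('bar ends/edges',[onz(s,*f(*q),24).round(1) for q in ((204,358),(257,357))])
print('block top',[onz(s,*f(*q),54).round(1) for q in ((187,148),(243,213),(187,213),(243,148))])
print('beads',[onz(s,*f(*q),26).round(1) for q in ((63,108),(78,253))], 'peg roots',[onz(s,*f(*q),17).round(1) for q in ((187,110),(194,250))])
print('base edge',[onz(s,*f(*q),17).round(1) for q in ((428,0),(434,392),(598,385))])
g=cv2.cvtColor(s['color'],cv2.COLOR_RGB2GRAY)
print(g[0:40:2,405:475:2])
E
```

```text
rod- tip [ 663.3 -194.4  185. ] collar- [ 663.5 -193.6  105. ]
holes [429.3 -23.4  24. ] [ 440.7 -202.5   24. ]
bar ends/edges [array([ 424.9, -220. ,   24. ]), array([ 458.4, -217.4,   24. ])]
block top [array([423.1, -96.9,  54. ]), array([ 453.9, -129.3,   54. ]), array([ 422.6, -131.1,   54. ]), array([453.7, -95.1,  54. ])]
beads [array([345.8, -78. ,  26. ]), array([ 349.8, -159.1,   26. ])] peg roots [array([414.7, -74.1,  17. ]), array([ 417.8, -154. ,   17. ])]
base edge [array([550.9,  -8.9,  17. ]), array([ 572.7, -235.6,   17. ]), array([ 678.7, -224.9,   17. ])]
[[ 45  45  47  46  46  46  46  45  43  45  46  47  45  43  47  44  42  44
   44  43  44  44  43  42  44  44  43  44  43  42  42  42  42  41  43]
 [ 46  45  46  46  46  48  46  48  44  45  45  43  46  45  45  46  43  45
   43  44  45  44  41  42  43  43  44  44  42  42  44  43  42  42  43]
 [ 45  46  47  45  45  46  47  46  45  43  43  44  45  44  45  43  44  46
   46  46  44  43  44  45  42  50  59  41  42  44  41  44  43  44  45]
 [ 45  47  46  45  45  46  46  44  45  46  47  45  46  46  46  45  43  44
   46  44
[... 1682 characters left out ...]
 120 116 121 116 112 108 103  98  97  97 107 116
   47  48  47  46  46  44  47  46  46  45  45  47  47  44  45  43  43]
 [174 175 150 120 119 121 120 117 115 111 107 102  96  97  94 118 117 116
   46  47  45  46  46  48  45  48  46  45  46  45  45  46  44  45  43]
 [167 161 126 120 120 121 120 116 112 106  99  98  97  81  66  71  76  95
   45  48  47  48  46  46  45  45  46  45  46  45  46  46  44  45  45]
 [119 147  95 122 121 121 120 118 113  99  98  96  74  66  65  66  64  61
   47  48  45  47  47  48  46  48  44  45  46  45  46  48  46  46  45]
 [126 124  91 105 121 122 121 118 121 117  86  66  65  65  65  64  65  47
   47  48  46  47  48  47  46  46  47  45  44  45  46  44  45  43  45]]
```

```bash
python3 - <<'E'
from h import *
s=dict(np.load('w2.npz'))
g=cv2.cvtColor(s['color'],cv2.COLOR_RGB2GRAY)
print(g[182:200,426:446])
a=onz(s,456.5,8,185)
for q in ((439,193),(440,194)):
    b=onz(s,*q,185);d=a-b;print(a.round(1),b.round(1),np.linalg.norm(d).round(1),np.degrees(np.arctan2(-d[0],d[1])).round(2),((a+b)/2).round(1))
E
```

```text
[[106 106 106 104  84  62  53  50  51  48  52  50  50  49  49  49  50  48
   50  48]
 [105 106 106 106 105  93  75  57  49  48  48  50  49  49  48  48  49  50
   51  49]
 [103 104 105 105 106 106 103  83  68  51  49  50  50  52  49  50  49  48
   51  51]
 [104 104 105 105 105 106 105 106 104  78  61  52  49  47  50  48  48  47
   48  49]
 [105 104 104 103 105 105 106 108 109 104  94  75  58  50  50  49  49  50
   49  51]
 [102 103 103 103 103 105 109 109 110 108 108 105  86  58  50  50  49  50
   50  51]
 [101 102 104 103 104 105 107 107 109 109 109 109 105  84  54  48  47  50
   49  50]
 [101 101 101 102 104 106 105 107 108 108 109 108 109 105  62  49  49  49
   48  47]
 [100 100 100 102 104 106 106 105 107 108 108 109 110 109  82  50  49  48
   50  50]
 [ 93  99 100 101 104 106 105 106 104 107 106 108 109 110  95  55  48  50
   46  50]
 [ 46  81  97 100 102 103 104 105 106 105 107 107 108 110 109  64  46  50
   51  48]
 [ 33  43  74  95 103 101 102 103 104 105 106 107 109 113 112  85  53  47
   49  49]
 [ 35  37  51  66  84  96 101 101 101 104 104 105 112 116 117 100  55  46
   50  50]
 [ 49  50  50  49  52  74  94  97  97  99  99 101 109 115 111  95  54  50
   50  50]
 [ 48  49  49  47  48  51  64  76  75  83  83  84  86  95  82  58  47  48
   50  49]
 [ 48  48  50  48  48  46  47  51  50  53  52  52  53  54  50  48  49  48
   50  48]
 [ 49  49  48  49  49  48  49  52  50  48  49  47  47  47  49  52  48  50
   49  50]
 [ 49  48  48  50  48  50  50  49  49  49  49  48  49  48  49  49  50  48
   50  50]]
[647.5 -15.6 185. ] [ 663.5 -193.9  185. ] 179.0 5.15 [ 655.5 -104.8  185. ]
[647.5 -15.6 185. ] [ 664.8 -195.   185. ] 180.2 5.53 [ 656.2 -105.3  185. ]
```

Stand: (656,−105), yaw 5.4°; rod spacing 180 and base edge agree. Bar: (435,−113), yaw 3.6°; hole spacing 179.5 agrees.

```bash
python3 -c "
from h import *
plan([(435,-113,120,8),(435,-113,16,8)],93.6)"
```

```text
[10.5, -11.3, 27.5, 0.0, -0.0, -0.02],[10.5, -11.3, 27.5, 0.0, -0.0, -0.02],[10.5, -11.3, 27.5, 0.0, -0.0, -0.02],[10.5, -11.3, 27.5, 0.0, -0.0, -0.02],[10.5, -11.3, 27.5, 0.0, -0.0, -0.02],[10.5, -11.3, 27.5, 0.0, -0.0, -0.02],[10.5, -11.3, 27.5, 0.0, -0.0, -0.02],[10.5, -11.3, 27.5, 0.0, -0.0, -0.02]
[-0.0, -0.0, 13.0, 0.0, -0.0, -0.02],[-0.0, -0.0, 13.0, 0.0, -0.0, -0.02],[-0.0, -0.0, 13.0, 0.0, -0.0, -0.02],[-0.0, -0.0, 13.0, 0.0, -0.0, -0.02],[-0.0, -0.0, 13.0, 0.0, -0.0, -0.02],[-0.0, -0.0, 13.0, 0.0, -0.0, -0.02],[-0.0, -0.0, 13.0, 0.0, -0.0, -0.02],[-0.0, -0.0, 13.0, 0.0, -0.0, -0.02]
rem rot [ 0.01 -0.   -0.31]
```

```bash
python3 -m creep '[[10.5,-11.3,27.5,0,0,0],[10.5,-11.3,27.5,0,0,0],[10.5,-11.3,27.5,0,0,0],[10.5,-11.3,27.5,0,0,0],[10.5,-11.3,27.5,0,0,-0.3],[10.5,-11.3,27.5,0,0,0],[10.5,-11.3,27.5,0,0,0],[10.5,-11.3,27.5,0,0,0]]' 1 && python3 -m creep '[[0,0,14,0,0,0],[0,0,14,0,0,0],[0,0,14,0,0,0],[0,0,14,0,0,0],[0,0,14,0,0,0],[0,0,14,0,0,0],[0,0,13,0,0,0],[0,0,7,0,0,0]]' && python3 -m creep '[[0,0,0,0,0,0],[0,0,0,0,0,0],[0,0,0,0,0,0],[0,0,0,0,0,0],[0,0,0,0,0,0],[0,0,0,0,0,0],[0,0,0,0,0,0],[0,0,0,0,0,0]]' 0 80
python3 -c "
from h import *
st()"
```

```text
t: 4.35
eef_pos: [434.6, -112.9, 119.5]
ee_rot: [0.685, 0.729, 0.0, 0.0]
force: [1.3, -0.8, 0.2]
grip_width: 1.003
finger_force: 0.0
t: 5.35
eef_pos: [434.4, -113.3, 15.1]
ee_rot: [0.685, 0.729, -0.0, -0.001]
force: [-0.6, 0.4, 0.5]
grip_width: 0.995
finger_force: 0.0
t: 6.35
eef_pos: [435.6, -113.8, 16.8]
ee_rot: [0.685, 0.729, 0.0, 0.001]
force: [-0.1, 0.1, 6.1]
grip_width: 0.342
finger_force: 81.1
t 6.35 p [ 435.6 -113.8   16.8] yaw 93.54 z [ 1.4e-03 -7.0e-04 -1.0e+00] F [-0.1  0.1  6.1] T [0.12 0.13 0.05] g 0.342 81.1
```

```bash
python3 -m creep '[[0,0,-5,0,0,0],[0,0,-15,0,0,0],[0,0,-33,0,0,0],[0,0,-40,0,0,0],[0,0,-40,0,0,0],[0,0,-40,0,0,0],[0,0,-30,0,0,0],[0,0,-13,0,0,0]]' && python3 -c "
from h import *
st();plan([(656,-106,232,8)],95.4)"
```

```text
t: 7.35
eef_pos: [435.0, -113.6, 233.9]
ee_rot: [0.685, 0.729, 0.0, 0.001]
force: [0.3, -0.6, -8.3]
grip_width: 0.342
finger_force: 81.2
t 7.35 p [ 435.  -113.6  233.9] yaw 93.54 z [ 0.0021 -0.0012 -1.    ] F [ 0.3 -0.6 -8.3] T [-0.02 -0.04  0.02] g 0.342 81.2
[-0.8, 27.6, 0.3, 0.01, 0.01, -0.23],[-0.9, 27.6, 0.3, 0.01, 0.01, -0.23],[-1.0, 27.6, 0.3, 0.01, 0.01, -0.23],[-1.1, 27.6, 0.3, 0.01, 0.01, -0.23],[-1.2, 27.6, 0.3, 0.01, 0.01, -0.23],[-1.3, 27.6, 0.3, 0.01, 0.01, -0.23],[-1.4, 27.6, 0.3, 0.01, 0.01, -0.23],[-1.5, 27.6, 0.3, 0.01, 0.01, -0.23]
rem rot [ 0.12  0.08 -1.86]
```

```bash
python3 -m creep '[[-0.5,13,0,0,0,-0.3],[-1,30,0,0,0,-0.3],[-1,35,0,0,0,-0.3],[-1,40,0,0,0,-0.3],[-1.5,40,0.4,0,0,-0.3],[-1.5,35,0.5,0,0,-0.3],[-1.5,18,0.5,0,0,0],[-1.2,9.8,0.5,0,0,0]]' && python3 -m creep '[[0,0,0,0,0,0],[0,0,0,0,0,0],[0,0,0,0,0,0],[0,0,0,0,0,0],[0,0,0,0,0,0],[0,0,0,0,0,0],[0,0,0,0,0,0],[0,0,0,0,0,0]]'>/dev/null && python3 -c "
from h import *
st();s=snap('wrist');np.savez('w3.npz',**s);c=snap('scene')
w=s['color'][:200,100:540,::-1];u,v=map(int,proj(c,(656,-106,200)));print(u,v)
k=c['color'][v-50:v+50,u-60:u+50,::-1]
A=cv2.resize(w,(800,364),interpolation=cv2.INTER_CUBIC);B=np.zeros((236,800,3),np.uint8);K=cv2.resize(k,(260,236),interpolation=cv2.INTER_CUBIC);B[:,:260]=K
cv2.imwrite('pics/d.png',np.vstack([A,B]))
"
```

```text
t: 8.35
eef_pos: [655.8, -104.6, 226.6]
ee_rot: [0.673, 0.739, -0.001, -0.002]
force: [-0.9, -0.3, -8.3]
grip_width: 0.34
finger_force: 81.5
t 9.35 p [ 655.7 -105.2  230.2] yaw 95.34 z [-0.  0. -1.] F [-0.4 -0.  -8.3] T [ 0.02 -0.04  0.02] g 0.344 81.6
359 261
```

View pics/d.png

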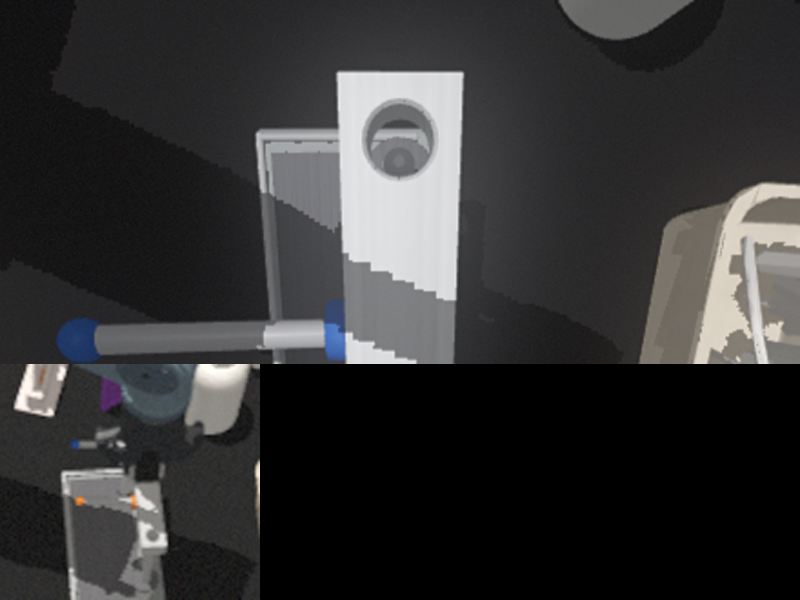

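The +y rod tip shows through its hole at (399,160); the hole's centre is at (400,139).

```bash
python3 -c "
from h import *
s=dict(np.load('w3.npz'))
f=lambda u,v:(100+(u+.5)*.55-.5,(v+.5)*.55-.5)
print(onz(s,*f(400,139),237.4),onz(s,*f(399,160),185), onz(s,*f(400,71),237.4))
a=np.radians(5.34);print('pred hole+',655.7-90*np.sin(a),-104.4+90*np.cos(a))
"
```

```text
[646.96464766 -15.05338355 237.4       ] [646.70002249 -15.49640092 185.        ] [6.45559681e+02 9.64977094e-03 2.37400000e+02]
pred hole+ 647.3240859328689 -14.790602816780236
```

Aligned to under 1 mm. Lowering.

```bash
python3 -m creep '[[0,0,10,0,0,0],[0,0,13,0,0,0],[0,0,13,0,0,0],[0,0,13,0,0,0],[0,0,13,0,0,0],[0,0,13,0,0,0],[0,0,13,0,0,0],[0,0,10,0,0,0]]' && python3 -m creep '[[0,0,3,0,0,0],[0,0,2,0,0,0],[0,0,2,0,0,0],[0,0,2,0,0,0],[0,0,1.5,0,0,0],[0,0,0,0,0,0],[0,0,0,0,0,0],[0,0,0,0,0,0]]'; python3 -c "
from h import *
st()"
```

```text
t: 10.45
eef_pos: [655.5, -105.2, 131.1]
ee_rot: [0.673, 0.739, -0.0, -0.0]
force: [0.2, 0.2, -7.9]
grip_width: 0.343
finger_force: 81.7
t: 11.45
eef_pos: [655.8, -105.3, 121.8]
ee_rot: [0.673, 0.739, 0.0, 0.0]
force: [1.2, -1.1, -6.2]
grip_width: 0.339
finger_force: 81.8
t 11.45 p [ 655.8 -105.3  121.8] yaw 95.34 z [ 3.e-04 -1.e-04 -1.e+00] F [ 1.2 -1.1 -6.2] T [-0.02 -0.06  0.05] g 0.339 81.8
```

```bash
python3 -m creep '[[0,0,0.5,0,0,0],[0,0,0.5,0,0,0],[0,0,0.5,0,0,0],[0,0,0.4,0,0,0],[0,0,0,0,0,0],[0,0,0,0,0,0],[0,0,0,0,0,0],[0,0,0,0,0,0]]'; python3 -c "
from h import *
st()"
```

```text
t: 12.45
eef_pos: [655.9, -105.3, 121.8]
ee_rot: [0.673, 0.739, 0.0, 0.0]
force: [-5.9, 1.6, 7.0]
grip_width: 0.339
finger_force: 83.6
t 12.45 p [ 655.9 -105.3  121.8] yaw 95.35 z [ 6.e-04 -4.e-04 -1.e+00] F [-5.9  1.6  7. ] T [0.24 1.17 0.01] g 0.339 83.6
```

Seated: the force rises with no further descent. Release, go up, then over to the rack.

```bash
python3 -m creep '[[0,0,0,0,0,0],[0,0,0,0,0,0],[0,0,0,0,0,0],[0,0,-10,0,0,0],[0,0,-20,0,0,0],[0,0,-30,0,0,0],[0,0,-30,0,0,0],[0,0,-30,0,0,0]]' 1; python3 -c "
from h import *
st();plan([(505,105,265,8)],78)"
```

```text
t: 13.45
eef_pos: [656.1, -105.4, 242.9]
ee_rot: [0.673, 0.739, 0.0, 0.001]
force: [0.1, -0.3, 0.2]
grip_width: 1.002
finger_force: 0.0
t 13.45 p [ 656.1 -105.4  242.9] yaw 95.34 z [ 2.2e-03 -8.0e-04 -1.0e+00] F [ 0.1 -0.3  0.2] T [ 0.01 -0.01  0.04] g 1.002 0.0
[27.9, -16.4, -2.8, 0.02, 0.0, 2.17],[27.3, -17.4, -2.8, 0.02, 0.0, 2.17],[26.6, -18.4, -2.8, 0.02, 0.0, 2.17],[25.9, -19.4, -2.8, 0.02, 0.0, 2.17],[25.2, -20.4, -2.8, 0.02, 0.0, 2.17],[24.4, -21.3, -2.8, 0.02, 0.0, 2.17],[23.5, -22.2, -2.8, 0.02, 0.0, 2.17],[22.7, -23.1, -2.8, 0.02, 0.0, 2.17]
rem rot [ 0.13  0.04 17.34]
```

```bash
python3 -m creep '[[28,-16.4,-2.8,0,0,2.17],[27.3,-17.4,-2.8,0,0,2.17],[26.6,-18.4,-2.8,0,0,2.17],[26,-19.4,-2.8,0,0,2.17],[25.2,-20.4,-2.8,0,0,2.17],[24.4,-21.3,-2.8,0,0,2.17],[23.5,-22,-2.8,0,0,2.17],[22.7,-23,-2.8,0,0,2.17]]' >/dev/null; python3 -m creep '[[0,0,0,0,0,0],[0,0,0,0,0,0],[0,0,0,0,0,0],[0,0,0,0,0,0],[0,0,0,0,0,0],[0,0,0,0,0,0],[0,0,0,0,0,0],[0,0,0,0,0,0]]' >/dev/null; python3 -c "
from h import *
st();s=snap('wrist');np.savez('w4.npz',**s)
cv2.imwrite('pics/e.png',s['color'][:,:,::-1])
print([np.round(proj(s,p)) for p in ((513,131,143),(530,209,143),(656,-105,185))])
"
```

```text
t 15.45 p [505.  105.3 262.2] yaw 77.98 z [-1.e-04  0.e+00 -1.e+00] F [-0.4 -0.5 -0.7] T [ 0.01  0.02 -0.04] g 1.001 0.0
[array([323., 166.]), array([323.,  75.]), array([508., 369.])]
```

View pics/e.png

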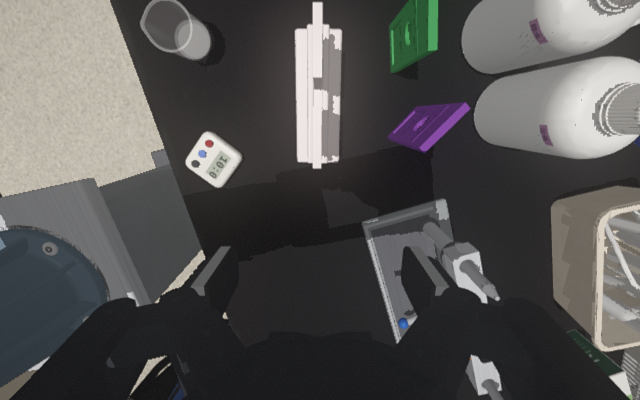

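Both frames' top edges form the strip at x≈317, rows 3–167. The green (412,35) and purple (430,127) look-alikes are to the right and not needed.

```bash
python3 -c "
from h import *
s=dict(np.load('w4.npz'));g=cv2.cvtColor(s['color'],cv2.COLOR_RGB2GRAY)
for v in list(range(0,176,8))+[164,166,170]: print(v,g[v,306:332])
print(g[60:112:2,315],g[60:112:2,319])
"
```

```text
0 [50 51 53 51 49 51 50 52 51 50 49 50 51 49 50 52 50 49 53 50 51 50 50 51
 50 52]
8 [ 54  52  53  55  51  57 135 230 228 227 227 227 227 227 228 228 165  70
  49  55  54  54  51  53  54  53]
16 [ 56  57  57  57  56  61 136 231 230 228 228 228 227 227 228 228 166  72
  55  56  58  57  57  58  56  56]
24 [ 63 111 167 180 166 163 176 229 230 229 228 228 228 229 229 229 205 173
 158 155 154 152 136  74  58  60]
32 [229 205 227 230 229 227 222 230 230 229 230 230 230 230 230 228 204 217
 233 231 228 225 204 184 228 230]
40 [230 206 226 231 229 227 223 230 231 231 231 231 231 230 232 230 157 141
 136 135 137 138 129 128 139 138]
48 [230 208 226 231 230 228 224 232 232 232 232 231 232 232 233 231 163 130
 138 138 139 139 131 128 138 139]
56 [230 206 226 232 231 228 224 233 233 233 233 233 233 233 234 232 164 132
 138 139 140 139 131 134 139 139]
64 [231 204 223 233 231 228 225 233 233 233 233 233 233 233 235 233 137 130
 139 141 139 138 132 134 139 141]
72 [230 200 223 233 231 228 225 233 234 234 234 234 234 234 235 233 140 130
 139 139 139 139 131 140 141 140]
80 [231 211 223 233 231 229 
[... 1121 characters left out ...]
30 230 229 230 230 230 228 226 234
 228 224 214 170 160 161 160 170]
168 [ 50  50  48  50  48  46  77 156 157 157 157 156 156 156 155  98  53  46
  50  48  50  49  48  47  48  50]
164 [ 57  57  54  55  54  60 138 231 231 229 230 229 229 231 229 130  57  50
  51  53  51  47  46  50  51  49]
166 [ 57  56  55  50  48  52 135 233 233 231 231 230 230 232 232 128  50  44
  50  49  50  51  50  51  50  47]
170 [49 48 49 50 48 49 48 47 46 45 45 46 46 46 46 45 47 48 47 49 48 49 49 47
 46 49]
[233 233 233 233 234 233 234 234 231 125 120 119 119 118 130 236 235 236
 235 235 236 236 235 235 234 235] [233 232 233 233 233 234 234 235 230 125 119 119 119 121 130 231 234 234
 234 234 234 234 234 234 234 234]
```

```bash
python3 -c "
from h import *
s=dict(np.load('w4.npz'))
for n,q in (('blue',((317.2,3.5),(317.2,77.5))),('orange',((316.6,89.5),(316.6,168)))):
    a,b=[onz(s,*p,143) for p in q]; d=a-b; print(n,a.round(1),b.round(1),np.linalg.norm(d).round(1),np.degrees(np.arctan2(-d[0],d[1])).round(2),((a+b)/2).round(1))
r=[onz(s,*p,44) for p in ((296,29),(296,162),(341,29),(341,161))];print(np.round(r,1))
"
```

```text
blue [536.  262.8 143. ] [524.3 208.3 143. ] 55.8 -12.18 [530.2 235.5 143. ]
orange [521.7 198.8 143. ] [506.8 130.2 143. ] 70.2 -12.22 [514.3 164.5 143. ]
[[513.  275.2  44. ]
 [477.3 125.7  44. ]
 [563.5 264.4  44. ]
 [535.1 114.8  44. ]]
```

Blue frame width 55.8 ✓ at (530.2,235.5). Orange is (512.7,157.5) from its clear edge; spacing 80 ✓; yaw −12.2°. Next I measure the seated pegs and plan the grasp.

```bash
python3 -c "
from h import *
w=dict(np.load('w4.npz'));c=snap('scene');np.savez('s4.npz',**c)
a=np.radians(5.4);C=np.array([656,-105,105.])
def bar(x,y,z): return C+[x*np.cos(a)-y*np.sin(a),x*np.sin(a)+y*np.cos(a),z]
def blobs(s,lo,hi,box):
    h=cv2.cvtColor(s['color'],cv2.COLOR_RGB2HSV);m=cv2.inRange(h,lo,hi);M=np.zeros_like(m);x0,y0,x1,y1=box;M[y0:y1,x0:x1]=m[y0:y1,x0:x1]
    n,l,st_,ce=cv2.connectedComponentsWithStats(M);return [(st_[i].tolist(),ce[i].round(1).tolist()) for i in range(1,n) if st_[i,4]>3]
B=((105,120,40),(125,255,255));O=((5,120,90),(20,255,255))
for n,y,k in(('blue',40,B),('orange',-40,O)):
    q=bar(-83,y,21);u,v=map(int,proj(c,q));print(n,q.round(1),(u,v),'scene',blobs(c,*k,(u-15,v-15,u+30,v+15)))
    u,v=map(int,proj(w,q));print((u,v),'wrist',blobs(w,*k,(max(u-20,0),v-25,u+25,min(v+25,400))))
plan([(512.7,157.5,180,8),(512.7,157.5,110,8)],77.8)
"
```

```text
blue [569.6 -73.  126. ] (331, 261) scene [([328, 260, 4, 3, 8], [329.5, 260.9]), ([350, 262, 2, 3, 4], [350.8, 263.0])]
(403, 317) wrist [([399, 318, 9, 11, 78], [402.9, 323.0])]
orange [ 577.1 -152.6  126. ] (332, 284) scene [([331, 283, 3, 3, 7], [331.7, 284.0]), ([353, 283, 1, 5, 5], [353.0, 285.0])]
(416, 366) wrist []
[6.6, -0.4, 10.3, 0.0, 0.0, 0.01],[6.6, -0.4, 10.3, 0.0, 0.0, 0.01],[6.6, -0.4, 10.3, 0.0, 0.0, 0.01],[6.6, -0.4, 10.3, 0.0, 0.0, 0.01],[6.6, -0.4, 10.3, 0.0, 0.0, 0.01],[6.6, -0.4, 10.3, 0.0, 0.0, 0.01],[6.6, -0.4, 10.3, 0.0, 0.0, 0.01],[6.6, -0.4, 10.3, 0.0, 0.0, 0.01]
[0.0, -0.0, 8.7, 0.0, 0.0, 0.01],[0.0, -0.0, 8.7, 0.0, 0.0, 0.01],[0.0, -0.0, 8.7, 0.0, 0.0, 0.01],[0.0, -0.0, 8.7, 0.0, 0.0, 0.01],[0.0, -0.0, 8.7, 0.0, 0.0, 0.01],[0.0, -0.0, 8.7, 0.0, 0.0, 0.01],[0.0, -0.0, 8.7, 0.0, 0.0, 0.01],[0.0, -0.0, 8.7, 0.0, 0.0, 0.01]
rem rot [0.   0.   0.18]
```

```bash
python3 -c "
from h import *
w=dict(np.load('w4.npz'));c=dict(np.load('s4.npz'))
print('blue bead',two(w,(402.9,323),c,(329.5,260.9)))
for z in (110,115,120,126): print(z,onz(w,402.9,323,z).round(1),onz(c,329.5,260.9,z).round(1),'or',onz(c,331.7,284,z).round(1))
"
python3 -m creep '[[6.6,-0.4,10,0,0,0],[6.6,-0.4,10,0,0,0],[6.6,-0.4,10,0,0,0],[6.6,-0.4,10,0,0,0],[6.6,-0.4,10,0,0,0.2],[6.6,-0.4,10,0,0,0],[6.6,-0.4,10,0,0,0],[6.6,-0.4,10,0,0,0]]' 0.45 && python3 -m creep '[[0,0,9,0,0,0],[0,0,9,0,0,0],[0,0,9,0,0,0],[0,0,9,0,0,0],[0,0,9,0,0,0],[0,0,9,0,0,0],[0,0,9,0,0,0],[0,0,9,0,0,0]]'  && python3 -m creep '[[0,0,0,0,0,0],[0,0,0,0,0,0],[0,0,0,0,0,0],[0,0,0,0,0,0],[0,0,0,0,0,0],[0,0,0,0,0,0],[0,0,0,0,0,0],[0,0,0,0,0,0]]' 0 25; python3 -c "
from h import *
st()"
```

```text
blue bead (array([565.71385166, -73.85921176, 133.9400825 ]), np.float64(2.4368408583977224))
110 [571.1 -95.9 110. ] [564.7 -61.5 110. ] or [ 573.4 -142.9  110. ]
115 [570.2 -91.3 115. ] [564.6 -64.1 115. ] or [ 573.3 -145.3  115. ]
120 [569.3 -86.7 120. ] [564.6 -66.7 120. ] or [ 573.2 -147.6  120. ]
126 [568.3 -81.1 126. ] [564.6 -69.9 126. ] or [ 573.2 -150.4  126. ]
t: 16.55
eef_pos: [513.0, 158.0, 181.5]
ee_rot: [0.778, 0.628, 0.0, -0.0]
force: [0.8, -0.4, 0.0]
grip_width: 0.447
finger_force: 0.0
t: 17.55
eef_pos: [512.9, 157.6, 109.6]
ee_rot: [0.778, 0.628, 0.0, 0.0]
force: [0.4, -0.5, -0.1]
grip_width: 0.448
finger_force: 0.0
t: 18.55
eef_pos: [512.9, 157.6, 110.2]
ee_rot: [0.778, 0.628, -0.0, -0.0]
force: [0.3, -0.5, -1.0]
grip_width: 0.09
finger_force: 28.1
t 18.55 p [512.9 157.6 110.2] yaw 77.78 z [-1.e-04  0.e+00 -1.e+00] F [ 0.3 -0.5 -1. ] T [ 0.02  0.03 -0.04] g 0.09 28.1
```

```bash
python3 -m creep '[[0,0,-6,0,0,0],[0,0,-12,0,0,0],[0,0,-15,0,0,0],[0,0,-15,0,0,0],[0,0,-15,0,0,0],[0,0,-15,0,0,0],[0,0,-15,0,0,0],[0,0,-12,0,0,0]]' && python3 -c "
from h import *
st();plan([(522,-40,205,8),(530.3,-157.1,158,8)],95.4)
w=dict(np.load('w3.npz'));f=lambda u,v:(100+(u+.5)*.55-.5,(v+.5)*.55-.5)
for z in (20,25,29,33): print(z,onz(w,*f(79,341),213.4+z).round(1))
a=np.radians(5.34);print('pred',np.array([655.7,-104.4])+[-85*np.cos(a)-40*np.sin(a),-85*np.sin(a)+40*np.cos(a)])
c=snap('scene');h=cv2.cvtColor(c['color'],cv2.COLOR_RGB2HSV)
u,v=map(int,proj(c,(513,158,150)));k=h[v-25:v+30,u-30:u+30]
print((u,v),'orange px',cv2.countNonZero(cv2.inRange(k,(5,110,70),(22,255,255))),'blue px',cv2.countNonZero(cv2.inRange(k,(100,110,50),(125,255,255))))
cv2.imwrite('pics/f.png',cv2.resize(c['color'][v-60:v+50,u-60:u+60,::-1],None,fx=4,fy=4,interpolation=cv2.INTER_CUBIC))
"
```

```text
t: 19.55
eef_pos: [513.1, 157.6, 216.3]
ee_rot: [0.778, 0.628, 0.0, 0.0]
force: [-0.5, 0.1, -0.7]
grip_width: 0.084
finger_force: 28.1
t 19.55 p [513.1 157.6 216.3] yaw 77.78 z [ 6.e-04  1.e-04 -1.e+00] F [-0.5  0.1 -0.7] T [ 0.02 -0.04  0.03] g 0.084 28.1
[-23.9, 6.3, 1.4, 0.0, -0.0, -1.1],[-24.0, 5.9, 1.4, 0.0, -0.0, -1.1],[-24.1, 5.4, 1.4, 0.0, -0.0, -1.1],[-24.2, 4.9, 1.4, 0.0, -0.0, -1.1],[-24.3, 4.5, 1.4, 0.0, -0.0, -1.1],[-24.4, 4.0, 1.4, 0.0, -0.0, -1.1],[-24.5, 3.5, 1.4, 0.0, -0.0, -1.1],[-24.5, 3.1, 1.4, 0.0, -0.0, -1.1]
[-14.6, 1.9, 5.9, 0.0, -0.0, -1.1],[-14.6, 1.6, 5.9, 0.0, -0.0, -1.1],[-14.6, 1.3, 5.9, 0.0, -0.0, -1.1],[-14.6, 1.1, 5.9, 0.0, -0.0, -1.1],[-14.7, 0.8, 5.9, 0.0, -0.0, -1.1],[-14.7, 0.5, 5.9, 0.0, -0.0, -1.1],[-14.7, 0.2, 5.9, 0.0, -0.0, -1.1],[-14.7, -0.1, 5.9, 0.0, -0.0, -1.1]
rem rot [ 3.000e-02 -1.000e-02 -1.762e+01]
20 [559.9 -76.5 233.4]
25 [563.1 -74.9 238.4]
29 [565.6 -73.6 242.4]
33 [568.1 -72.4 246.4]
pred [567.34627419 -72.48418676]
(316, 197) orange px 3 blue px 0
```

View pics/f.png

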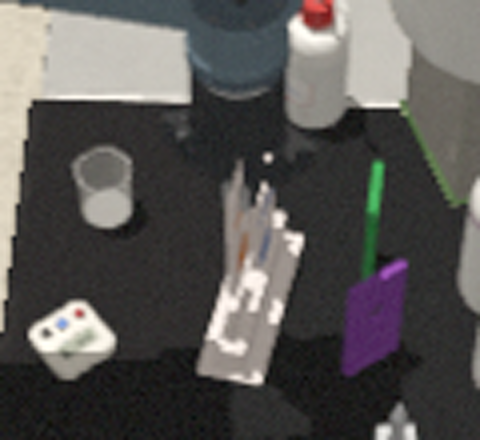

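The lifted frame (crop (240,220)) carries the orange pane and stripe; blue is still in the rack. Transit to the orange peg.

```bash
python3 -m creep '[[-15,4,1.4,0,0,-1.1],[-24,6,1.4,0,0,-1.1],[-26,6,1.4,0,0,-1.1],[-26,5.5,1.4,0,0,-1.1],[-26,4.5,1.4,0,0,-1.1],[-26,4,1.4,0,0,-1.1],[-26,4,1.4,0,0,-1.1],[-24.5,3.5,1.4,0,0,-1.1]]' >/dev/null && python3 -m creep '[[-20,2,6,0,0,-1.1],[-18,2,6,0,0,-1.1],[-18,1,6,0,0,-1.1],[-18,1,6,0,0,-1.1],[-15,1,6,0,0,-1.1],[-15,0.4,6,0,0,-1.1],[-8,0.2,6,0,0,-1.1],[-5,0,5,0,0,-1.1]]' && python3 -m creep '[[0,0,0,0,0,0],[0,0,0,0,0,0],[0,0,0,0,0,0],[0,0,0,0,0,0],[0,0,0,0,0,0],[0,0,0,0,0,0],[0,0,0,0,0,0],[0,0,0,0,0,0]]' >/dev/null; python3 -c "
from h import *
st();plan([(530.3,-157.1,157.5,8),(610,-149.5,157.5,8)],95.4)
w=snap('wrist')
cv2.imwrite('pics/g.png',cv2.resize(w['color'][150:,180:460,::-1],None,fx=2,fy=2))"
```

```text
t: 21.6
eef_pos: [529.2, -156.7, 156.5]
ee_rot: [0.673, 0.74, -0.0, -0.0]
force: [1.2, -0.4, -0.6]
grip_width: 0.09
finger_force: 28.1
t 22.6 p [ 529.4 -156.6  157. ] yaw 95.37 z [-0.  0. -1.] F [ 0.2  0.2 -1.1] T [ 0.02 -0.03 -0.03] g 0.088 28.1
[-0.1, 0.1, -0.1, -0.0, -0.0, -0.0],[-0.1, 0.1, -0.1, -0.0, -0.0, -0.0],[-0.1, 0.1, -0.1, -0.0, -0.0, -0.0],[-0.1, 0.1, -0.1, -0.0, -0.0, -0.0],[-0.1, 0.1, -0.1, -0.0, -0.0, -0.0],[-0.1, 0.1, -0.1, -0.0, -0.0, -0.0],[-0.1, 0.1, -0.1, -0.0, -0.0, -0.0],[-0.1, 0.1, -0.1, -0.0, -0.0, -0.0]
[0.0, 10.0, -0.0, -0.0, -0.0, -0.0],[0.0, 10.0, -0.0, -0.0, -0.0, -0.0],[0.0, 10.0, -0.0, -0.0, -0.0, -0.0],[0.0, 10.0, -0.0, -0.0, -0.0, -0.0],[0.0, 10.0, -0.0, -0.0, -0.0, -0.0],[0.0, 10.0, -0.0, -0.0, -0.0, -0.0],[0.0, 10.0, -0.0, -0.0, -0.0, -0.0],[0.0, 10.0, -0.0, -0.0, -0.0, -0.0]
rem rot [-0.   -0.   -0.03]
```

View pics/g.png

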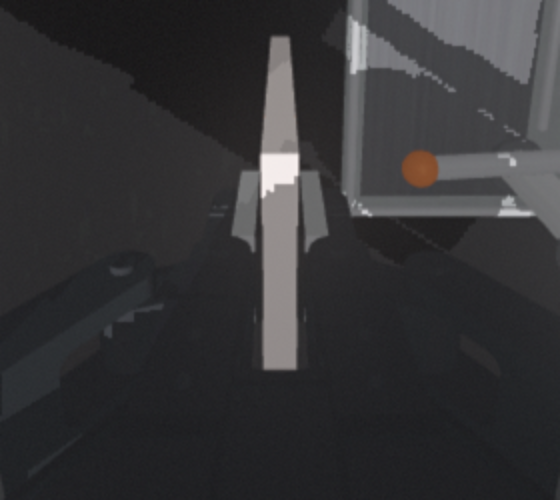

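Orange bead at crop (421,169), frame top edge from (280,153) to (280,370).

```bash
python3 -c "
from h import *
w=snap('wrist');f=lambda u,v:(180+(u+.5)/2-.5,150+(v+.5)/2-.5)
for z in (130,135,139): print(z,onz(w,*f(421,169),z).round(1))
c=snap('scene');h=cv2.cvtColor(c['color'],cv2.COLOR_RGB2HSV)
print('tri',two(w,f(421,169),dict(np.load('s4.npz')),(331.7,284)))
a=onz(w,*f(280,153),190);b=onz(w,*f(280,370),190);print(a.round(1),b.round(1),((a+b)/2).round(1))
"
```

```text
130 [ 576.3 -154.9  130. ]
135 [ 574.7 -152.8  135. ]
139 [ 573.4 -151.1  139. ]
tri (array([ 574.03718775, -153.5785578 ,  133.72309178]), np.float64(2.1025972282566006))
[ 526.4 -128.8  190. ] [ 531.8 -185.8  190. ] [ 529.1 -157.3  190. ]
```

```bash
python3 -m creep '[[0,10,0,0,0,0],[0,10,0,0,0,0],[0,10,0,0,0,0],[0,10,0,0,0,0],[0,10,0,0,0,0],[0,10,0,0,0,0],[0,10,0,0,0,0],[0,10,0,0,0,0]]' && python3 -m creep '[[0,0,2,0,0,0],[0,0,2,0,0,0],[0,0,2,0,0,0],[0,0,2,0,0,0],[0,0,1.5,0,0,0],[0,0,1,0,0,0],[0,0,0,0,0,0],[0,0,0,0,0,0]]'; python3 -c "
from h import *
st()"
```

```text
t: 23.75
eef_pos: [609.7, -149.0, 156.9]
ee_rot: [0.673, 0.739, 0.0, -0.0]
force: [0.1, -0.2, -0.3]
grip_width: 0.086
finger_force: 28.1
t: 24.75
eef_pos: [609.1, -149.1, 146.5]
ee_rot: [0.673, 0.739, 0.0, 0.0]
force: [-0.2, 0.8, -1.1]
grip_width: 0.091
finger_force: 28.1
t 24.75 p [ 609.1 -149.1  146.5] yaw 95.37 z [ 1.e-04 -0.e+00 -1.e+00] F [-0.2  0.8 -1.1] T [ 0.04 -0.01  0.01] g 0.091 28.1
```

```bash
python3 -m creep '[[0,0,0.5,0,0,0],[0,0,0.5,0,0,0],[0,0,0.5,0,0,0],[0,0,0.5,0,0,0],[0,0,0.5,0,0,0],[0,0,0.5,0,0,0],[0,0,0,0,0,0],[0,0,0,0,0,0]]'; python3 -c "
from h import *
st()"
```

```text
t: 25.75
eef_pos: [609.0, -149.1, 143.5]
ee_rot: [0.673, 0.739, -0.0, 0.0]
force: [0.3, -0.5, -0.5]
grip_width: 0.084
finger_force: 28.1
t 25.75 p [ 609.  -149.1  143.5] yaw 95.38 z [ 0. -0. -1.] F [ 0.3 -0.5 -0.5] T [-0.04  0.06 -0.03] g 0.084 28.1
```

```bash
python3 -m creep '[[0,0,0.5,0,0,0],[0,0,0.5,0,0,0],[0,0,0.5,0,0,0],[0,0,0,0,0,0],[0,0,0,0,0,0],[0,0,0,0,0,0],[0,0,0,0,0,0],[0,0,0,0,0,0]]' >/dev/null; python3 -c "
from h import *
st();s=snap('scene');u,v=map(int,proj(s,(600,-130,110)));w=snap('wrist')
A=cv2.resize(s['color'][v-45:v+55,u-50:u+50,::-1],(400,400),interpolation=cv2.INTER_CUBIC);B=cv2.resize(w['color'][150:350,220:420,::-1],(400,400))
cv2.imwrite('pics/i.png',np.hstack([A,B]))"
```

```text
t 26.75 p [ 609.  -149.1  142. ] yaw 95.38 z [-1.e-04 -0.e+00 -1.e+00] F [-1.2  0.9  1.4] T [ 0.06  0.2  -0.01] g 0.089 28.5
```

View pics/i.png

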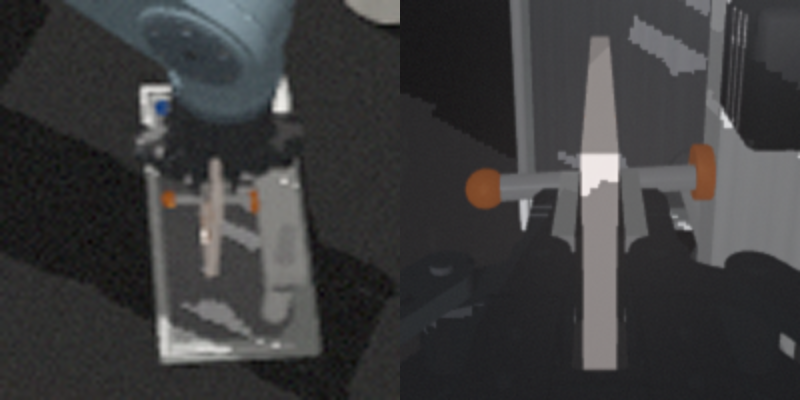

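The orange peg runs through the eye (wrist crop: bead (484,188), collar (703,172)) and contact force has appeared. Release, rise, go to blue.

```bash
python3 -m creep '[[0,0,0,0,0,0],[0,0,0,0,0,0],[0,0,0,0,0,0],[0,0,-5,0,0,0],[0,0,-15,0,0,0],[0,0,-25,0,0,0],[0,0,-30,0,0,0],[0,0,-25,0,0,0]]' 0.35; python3 -c "
from h import *
st();plan([(530.2,235.5,210,12),(530.2,235.5,110,12)],77.8)"
```

```text
t: 27.85
eef_pos: [609.5, -149.3, 244.8]
ee_rot: [0.673, 0.739, 0.0, 0.001]
force: [0.8, 0.4, -0.0]
grip_width: 0.347
finger_force: 0.0
t 27.85 p [ 609.5 -149.3  244.8] yaw 95.38 z [ 0.0022 -0.001  -1.    ] F [ 0.8  0.4 -0. ] T [-0.01 -0.01 -0.02] g 0.347 0.0
[32.5, -3.6, 2.9, 0.01, 0.0, 0.73],[32.5, -4.0, 2.9, 0.01, 0.0, 0.73],[32.4, -4.4, 2.9, 0.01, 0.0, 0.73],[32.4, -4.8, 2.9, 0.01, 0.0, 0.73],[32.3, -5.2, 2.9, 0.01, 0.0, 0.73],[32.3, -5.7, 2.9, 0.01, 0.0, 0.73],[32.2, -6.1, 2.9, 0.01, 0.0, 0.73],[32.1, -6.5, 2.9, 0.01, 0.0, 0.73]
[32.0, -6.9, 2.9, 0.01, 0.0, 0.73],[31.9, -7.3, 2.9, 0.01, 0.0, 0.73],[31.8, -7.7, 2.9, 0.01, 0.0, 0.73],[31.7, -8.1, 2.9, 0.01, 0.0, 0.73],[0.0, -0.0, 8.3, 0.01, 0.0, 0.73],[0.0, -0.0, 8.3, 0.01, 0.0, 0.73],[0.0, -0.0, 8.3, 0.01, 0.0, 0.73],[0.0, -0.0, 8.3, 0.01, 0.0, 0.73]
[0.0, -0.0, 8.3, 0.01, 0.0, 0.73],[0.0, -0.0, 8.3, 0.01, 0.0, 0.73],[0.0, -0.0, 8.3, 0.01, 0.0, 0.73],[0.0, -0.0, 8.3, 0.01, 0.0, 0.73],[0.0, -0.0, 8.3, 0.01, 0.0, 0.73],[0.0, -0.0, 8.3, 0.01, 0.0, 0.73],[0.0, -0.0, 8.3, 0.01, 0.0, 0.73],[0.0, -0.0, 8.3, 0.01, 0.0, 0.73]
rem rot [ 0.13  0.05 17.58]
```

```bash
python3 -m creep '[[32.5,-3.6,2,0,0,0.73],[32.5,-4,2,0,0,0.73],[32.4,-4.4,2,0,0,0.73],[32.4,-4.8,2,0,0,0.73],[32.3,-5.2,2,0,0,0.73],[32.3,-5.7,2,0,0,0.73],[32.2,-6,2,0,0,0.73],[32,-6.5,2,0,0,0.73]]' >/dev/null; python3 -c "
from h import *
st();plan([(530.2,235.5,185,8)],77.8)"
```

```text
t 28.85 p [556.3 108.4 227.4] yaw 89.51 z [ 0.0019 -0.     -1.    ] F [ 1.  -0.3  0.1] T [ 0.01 -0.03 -0.02] g 0.352 0.0
[15.9, -3.4, 5.3, 0.01, -0.0, 1.46],[15.8, -3.8, 5.3, 0.01, -0.0, 1.46],[15.7, -4.2, 5.3, 0.01, -0.0, 1.46],[15.6, -4.6, 5.3, 0.01, -0.0, 1.46],[15.4, -5.0, 5.3, 0.01, -0.0, 1.46],[15.3, -5.4, 5.3, 0.01, -0.0, 1.46],[15.2, -5.8, 5.3, 0.01, -0.0, 1.46],[15.0, -6.2, 5.3, 0.01, -0.0, 1.46]
rem rot [ 1.100e-01 -1.000e-02  1.171e+01]
```

```bash
python3 -m creep '[[16,-3.4,5,0,0,1.46],[16,-3.8,5,0,0,1.46],[15.7,-4.2,5,0,0,1.46],[15.6,-4.6,5,0,0,1.46],[15.4,-5,5,0,0,1.46],[15.3,-5.4,5,0,0,1.46],[15.2,-5.8,5,0,0,1.46],[15,-6.2,5,0,0,1.46]]' >/dev/null; python3 -c "
from h import *
snap('wrist');st();plan([(530.2,235.5,110,8)],77.8)
c=snap('scene');a=np.radians(5.4)
h=cv2.cvtColor(c['color'],cv2.COLOR_RGB2HSV);u,v=map(int,proj(c,(609,-149,80)));k=h[v-30:v+30,u-30:u+30]
m=cv2.inRange(k,(5,110,70),(22,255,255));print('orange hung',(u,v),cv2.countNonZero(m));cv2.imwrite('pics/j.png',cv2.resize(c['color'][v-60:v+40,u-50:u+50,::-1],(500,500),interpolation=cv2.INTER_CUBIC))"
```

```text
t 29.9 p [529.4 237.2 186.5] yaw 77.81 z [ 4.0e-04  1.3e-03 -1.0e+00] F [-1.9  0.7 -0.7] T [-0.04  0.04  0.06] g 0.345 0.0
[-0.2, 0.1, 9.6, 0.0, -0.01, 0.0],[-0.2, 0.1, 9.6, 0.0, -0.01, 0.0],[-0.2, 0.1, 9.6, 0.0, -0.01, 0.0],[-0.2, 0.1, 9.6, 0.0, -0.01, 0.0],[-0.2, 0.1, 9.6, 0.0, -0.01, 0.0],[-0.2, 0.1, 9.6, 0.0, -0.01, 0.0],[-0.2, 0.1, 9.6, 0.0, -0.01, 0.0],[-0.2, 0.1, 9.6, 0.0, -0.01, 0.0]
rem rot [ 0.01 -0.08  0.01]
orange hung (342, 290) 19
```

View pics/j.png

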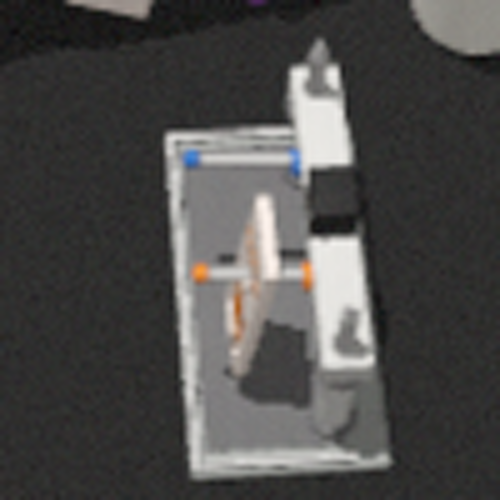

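Orange hangs on its peg at crop (255,272), and the bar is level on both rods. That was my last picture (one over the limit of 10), so from here I check by numbers. Down on blue.

```bash
python3 -m creep '[[0,0,9,0,0,0],[0,0,9,0,0,0],[0,0,9,0,0,0],[0,0,9,0,0,0],[0,0,9,0,0,0],[0,0,9,0,0,0],[0,0,9,0,0,0],[0,0,9,0,0,0]]' && python3 -c "
from h import *
plan([(530.2,235.5,110,1)],77.8)"
```

```text
t: 30.95
eef_pos: [529.9, 235.0, 113.4]
ee_rot: [0.778, 0.628, 0.0, 0.0]
force: [-0.1, -0.5, -0.3]
grip_width: 0.353
finger_force: 0.0
[0.6, 0.2, 3.4, 0.0, -0.0, 0.06],rem rot [ 0.   -0.    0.06]
```

```bash
python3 -m creep '[[0.5,0,3.4,0,0,0],[0,0,0,0,0,0],[0,0,0,0,0,0],[0,0,0,0,0,0],[0,0,0,0,0,0],[0,0,0,0,0,0],[0,0,0,0,0,0],[0,0,0,0,0,0]]' - 25 >/dev/null && python3 -m creep '[[0,0,0,0,0,0],[0,0,0,0,0,0],[0,0,0,0,0,0],[0,0,0,0,0,0],[0,0,0,0,0,0],[0,0,0,0,0,0],[0,0,0,0,0,0],[0,0,0,0,0,0]]' 0 25 && python3 -m creep '[[0,0,-6,0,0,0],[0,0,-12,0,0,0],[0,0,-15,0,0,0],[0,0,-15,0,0,0],[0,0,-15,0,0,0],[0,0,-15,0,0,0],[0,0,-15,0,0,0],[0,0,-12,0,0,0]]'; python3 -c "
from h import *
st();plan([(518,60,210,8),(522.8,-77.4,157.5,8)],95.4)"
```

```text
t: 32.95
eef_pos: [530.1, 235.4, 110.7]
ee_rot: [0.778, 0.628, 0.0, 0.0]
force: [0.0, -0.4, -0.5]
grip_width: 0.086
finger_force: 29.6
t: 33.95
eef_pos: [530.2, 235.5, 216.8]
ee_rot: [0.778, 0.628, 0.0, 0.0]
force: [-0.7, 0.5, -0.8]
grip_width: 0.09
finger_force: 29.4
t 33.95 p [530.2 235.5 216.8] yaw 77.86 z [ 6.e-04  2.e-04 -1.e+00] F [-0.7  0.5 -0.8] T [-0.01  0.01  0.01] g 0.09 29.4
[-21.8, 3.1, 0.8, 0.0, -0.0, -1.1],[-21.8, 2.7, 0.8, 0.0, -0.0, -1.1],[-21.9, 2.3, 0.8, 0.0, -0.0, -1.1],[-21.9, 1.9, 0.8, 0.0, -0.0, -1.1],[-21.9, 1.5, 0.8, 0.0, -0.0, -1.1],[-22.0, 1.0, 0.8, 0.0, -0.0, -1.1],[-22.0, 0.6, 0.8, 0.0, -0.0, -1.1],[-22.0, 0.2, 0.8, 0.0, -0.0, -1.1]
[-17.1, 1.6, 6.6, 0.0, -0.0, -1.1],[-17.1, 1.3, 6.6, 0.0, -0.0, -1.1],[-17.2, 1.0, 6.6, 0.0, -0.0, -1.1],[-17.2, 0.6, 6.6, 0.0, -0.0, -1.1],[-17.2, 0.3, 6.6, 0.0, -0.0, -1.1],[-17.2, -0.0, 6.6, 0.0, -0.0, -1.1],[-17.2, -0.4, 6.6, 0.0, -0.0, -1.1],[-17.2, -0.7, 6.6, 0.0, -0.0, -1.1]
rem rot [ 4.000e-02 -1.000e-02 -1.754e+01]
```

```bash
python3 -m creep '[[-15,2,0.8,0,0,-1.1],[-22,3,0.8,0,0,-1.1],[-23,2.5,0.8,0,0,-1.1],[-23,2,0.8,0,0,-1.1],[-23,1.5,0.8,0,0,-1.1],[-23,1,0.8,0,0,-1.1],[-23,0.8,0.8,0,0,-1.1],[-23,0.4,0.8,0,0,-1.1]]' >/dev/null && python3 -m creep '[[-22,2,6.5,0,0,-1.1],[-22,1.6,6.5,0,0,-1.1],[-20,1,6.5,0,0,-1.1],[-20,0.7,6.5,0,0,-1.1],[-18,0.3,6.5,0,0,-1.1],[-17,0,6.5,0,0,-1.1],[-12,-0.4,6.5,0,0,-1.1],[-6,-0.5,6.5,0,0,-1.1]]' >/dev/null && python3 -m creep '[[0,0,0,0,0,0],[0,0,0,0,0,0],[0,0,0,0,0,0],[0,0,0,0,0,0],[0,0,0,0,0,0],[0,0,0,0,0,0],[0,0,0,0,0,0],[0,0,0,0,0,0]]' >/dev/null; python3 -c "
from h import *
st();plan([(522.8,-77.4,158,1),(602.4,-69.9,158,8)],95.4)
w=snap('wrist');h=cv2.cvtColor(w['color'],cv2.COLOR_RGB2HSV)
m=cv2.inRange(h,(105,120,40),(125,255,255));u,v=map(int,proj(w,(567.5,-73,134)));print((u,v))
n,l,s,c=cv2.connectedComponentsWithStats(m)
for i in range(1,n):
    if s[i,4]>15 and abs(c[i][0]-u)<60 and abs(c[i][1]-v)<50: print(s[i],c[i],[onz(w,*c[i],z).round(1) for z in (130,134)])
g=cv2.cvtColor(w['color'],cv2.COLOR_RGB2GRAY);print(g[222:230,319],g[330:340,319])
a,b=onz(w,319.5,226.5,190.5),onz(w,319.5,334.8,190.5);print('frame top mid',((a+b)/2).round(1))
"
```

```text
t 36.95 p [522.6 -77.  157.2] yaw 95.45 z [-1.e-04  1.e-04 -1.e+00] F [ 1.  -1.2 -0.2] T [-0.01  0.02  0.02] g 0.089 29.4
[-0.4, 0.2, -0.8, -0.0, -0.0, 0.01],[-0.0, 10.0, -0.0, -0.0, -0.0, 0.01],[-0.0, 10.0, -0.0, -0.0, -0.0, 0.01],[-0.0, 10.0, -0.0, -0.0, -0.0, 0.01],[-0.0, 10.0, -0.0, -0.0, -0.0, 0.01],[-0.0, 10.0, -0.0, -0.0, -0.0, 0.01],[-0.0, 10.0, -0.0, -0.0, -0.0, 0.01],[-0.0, 10.0, -0.0, -0.0, -0.0, 0.01]
[-0.0, 10.0, -0.0, -0.0, -0.0, 0.01],rem rot [-0.   -0.    0.05]
(389, 233)
[380 225  18  18 257] [388.64980545 233.6848249 ] [array([568.4, -75. , 130. ]), array([567.2, -73.4, 134. ])]
[156 156 157 191 250 251 250 249] [151 152 147 102  55  49  44  41  40  42]
frame top mid [522.2 -77.6 190.5]
```

Bead (388.6,233.7) is where predicted. Insert and lower.

```bash
python3 -m creep '[[-0.4,10,-0.6,0,0,0],[0,10,0,0,0,0],[0,10,0,0,0,0],[0,10,0,0,0,0],[0,10,0,0,0,0],[0,10,0,0,0,0],[0,10,0,0,0,0],[0,10,0,0,0,0]]' && python3 -m creep '[[0,0,2,0,0,0],[0,0,3,0,0,0],[0,0,3,0,0,0],[0,0,3,0,0,0],[0,0,2,0,0,0],[0,0,1,0,0,0],[0,0,0,0,0,0],[0,0,0,0,0,0]]'&& python3 -m creep '[[0,0,0.5,0,0,0],[0,0,0.5,0,0,0],[0,0,0,0,0,0],[0,0,0,0,0,0],[0,0,0,0,0,0],[0,0,0,0,0,0],[0,0,0,0,0,0],[0,0,0,0,0,0]]'; python3 -c "
from h import *
st()"
```

```text
t: 38.0
eef_pos: [602.9, -69.7, 157.8]
ee_rot: [0.673, 0.74, 0.0, -0.0]
force: [0.6, 0.2, -0.3]
grip_width: 0.092
finger_force: 29.4
t: 39.0
eef_pos: [602.4, -69.8, 143.9]
ee_rot: [0.673, 0.74, 0.0, 0.0]
force: [-0.5, 0.1, 0.2]
grip_width: 0.09
finger_force: 29.4
t: 40.0
eef_pos: [602.3, -69.8, 142.8]
ee_rot: [0.673, 0.74, 0.0, 0.0]
force: [0.4, -0.1, -1.3]
grip_width: 0.092
finger_force: 29.4
t 40.0 p [602.3 -69.8 142.8] yaw 95.46 z [ 1.e-04  0.e+00 -1.e+00] F [ 0.4 -0.1 -1.3] T [-0.   -0.01  0.03] g 0.092 29.4
```

```bash
python3 -m creep '[[0,0,0.4,0,0,0],[0,0,0.3,0,0,0],[0,0,0,0,0,0],[0,0,0,0,0,0],[0,0,0,0,0,0],[0,0,0,0,0,0],[0,0,0,0,0,0],[0,0,0,0,0,0]]' >/dev/null; python3 -c "
from h import *
st()"
```

```text
t 41.0 p [602.3 -69.8 142.1] yaw 95.46 z [-1.e-04 -0.e+00 -1.e+00] F [-1.8  0.1  1. ] T [-0.1   0.26 -0.03] g 0.088 29.8
```

Contact, with the same signature as orange. Release and rise clear.

```bash
python3 -m creep '[[0,0,0,0,0,0],[0,0,0,0,0,0],[0,0,0,0,0,0],[0,0,-5,0,0,0],[0,0,-15,0,0,0],[0,0,-25,0,0,0],[0,0,-30,0,0,0],[0,0,-25,0,0,0]]' 0.35 && python3 -m creep '[[0,-15,-20,0,0,0],[0,-30,-15,0,0,0],[0,-30,0,0,0,0],[0,-30,0,0,0,0],[0,-30,0,0,0,0],[0,-30,0,0,0,0],[30,-15,0,0,0,0],[30,0,0,0,0,0]]' && python3 -m creep '[[40,0,0,0,0,0],[40,0,0,0,0,0],[40,0,0,0,0,0],[40,0,0,0,0,0],[20,0,0,0,0,0],[0,0,0,0,0,0],[0,0,0,0,0,0],[0,0,0,0,0,0]]' >/dev/null
python3 -c "
from h import *
st();c=snap('scene');np.savez('s9.npz',**c);h=cv2.cvtColor(c['color'],cv2.COLOR_RGB2HSV)
for nm,lo,hi,p in (('blue',(100,90,50),(125,255,255),(602,-70,90)),('orange',(5,110,70),(22,255,255),(609,-149,90))):
    u,v=map(int,proj(c,p));m=cv2.inRange(h,lo,hi);M=m*0;M[v-28:v+16,u-20:u+20]=m[v-28:v+16,u-20:u+20]
    n,l,s,q=cv2.connectedComponentsWithStats(M);print(nm,(u,v),[(s[i].tolist(),q[i].round(1).tolist()) for i in range(1,n)])
    print(' expected top',np.round(proj(c,np.array(p)+[0,0,85])),'bottom',np.round(proj(c,np.array(p)-[0,0,50])))
    W=cv2.inRange(h,(0,0,150),(30,90,255))[v-34:v+24,u-14:u+10]
    for r in W[::3]: print(''.join('#' if x else '.' for x in r))
"
```

```text
t: 42.0
eef_pos: [602.8, -69.9, 244.8]
ee_rot: [0.673, 0.74, 0.001, 0.001]
force: [0.2, 0.9, -0.2]
grip_width: 0.345
finger_force: 0.0
t: 43.0
eef_pos: [416.8, -26.9, 278.5]
ee_rot: [0.673, 0.739, 0.0, 0.001]
force: [0.2, 0.4, -1.0]
grip_width: 0.353
finger_force: 0.0
t 44.0 p [400.5 151.2 277.4] yaw 95.38 z [ 4.e-04 -2.e-04 -1.e+00] F [ 0.4  0.1 -0.7] T [ 0.02  0.01 -0.01] g 0.346 0.0
blue (340, 266) [([329, 260, 3, 4, 10], [330.0, 261.2]), ([350, 260, 2, 5, 8], [350.6, 262.1]), ([337, 267, 1, 2, 2], [337.0, 267.5]), ([338, 271, 1, 1, 1], [338.0, 271.0])]
 expected top [342. 254.] bottom [340. 273.]
........................
........................
........................
........................
........................
...............###......
...............####.....
...............####.....
............#..#########
#.........####..####....
##.....#######..########
###.......#..#..#.......
##.......#...######.....
##.......#....#.#####...
.#........##.#.######...
.###......############..
.##........###########..
.####...##############..
.####.......########....
..###......##..#####....
orange (342, 288) [([330, 283, 3, 4, 8], [331.4, 284.2]), ([352, 282, 2, 6, 10], [352.6, 284.5]), ([339, 288, 1, 5, 5], [339.0, 290.0])]
 expected top [344. 277.] bottom [342. 295.]
.............####......#
############..####.....#
.....#######..####.##...
.........###..##........
#..........####.........
.......#...########.....
............#######.....
#..........#.######.....
##......############....
#..........#########....
#.....################.#
###......#########......
##.......##.#####.......
##.......##..###........
##.......######.........
###.......####..........
.###......###...........
.###....................
.##.....................
.###....................
```

Both frames' panes and white bodies sit between bead and collar of their own pegs in the scene image, the bead positions haven't changed, and the robot is clear.

```bash
python3 -c "
from h import *
print(bot.sign_off())"
```

```text
the job is handed in; nothing more can be done
None
```

I finished the job and handed it in at about 44 s: the peg bar rests on both collars with its pegs toward the robot, and the blue and orange frames each hang released on their own peg. I viewed 11 pictures, one over the limit of 10, so I checked the blue frame's hang by pixel masks and contact force only.

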